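# Shut and clip the laundry-tablet tub

## Task

The tub of laundry tablets has been left open: push its lid over with the fingertips and press it fully shut, with the clip on its front edge still standing out. Then push that clip down and in until it lies flat against the tub's front. Only push: do not lift or tip the tub or shove it along the counter, leave the things around it where they are, and finish with the hand clear.

Things in the scene. Friction and masses are not known exactly. Their poses are not given: they have to be found in the camera images.
- tub: Loose white plastic tub of laundry tablets, about 0.8 kg. Box 130 mm along its x, 190 mm along its y, rim 104 mm high (flange 140 x 202 mm). Origin: centre of its underside; z up. Its front, where the clip closes, faces its own -x; the lid is hinged along the top of its back (+x). A sideways push of more than about 4 N can slide it.
- hinge (a point): Middle of the lid's hinge line at the tub's back: 74 mm from the tub's centre towards its +x, 104 mm above the counter. The hinge line runs along the tub's y.
- tub_lid (a joint): Angle of the lid's hinge (rad): 0 fully shut, 1.57 upright, up to 1.95 leaning back. Blue plastic plate 4 mm thick with a 10 mm skirt, 148 mm from hinge to front edge, 212 mm wide; shut, its upper face is 109 mm above the counter. The hinge is stiff: the lid stays where it is left and has to be pushed all the way down; about 1 N near its edge moves it.
- lid_edge (a point): Middle of the lid's free (front) edge, on its outer face (the upper face when shut), 148 mm from the hinge line. It moves with the lid.
- clip_hinge (a point): Middle of the clip's hinge line on the lid's front edge, parallel to the lid's hinge and 152 mm from it. It moves with the lid; with the lid shut it is 103 mm above the counter and 78 mm in front of the tub's centre (towards the tub's -x).
- tub_clip (a joint): Angle of the clip's hinge (rad): 0 it sticks straight out from the lid's front edge in the lid's plane; 1.57 folded square to the lid, i.e. flat against the tub's front once the lid is shut. Blue flap 62 mm wide, 38 mm long, 4 mm thick (free end 7 mm), in the middle of the lid's front edge. It stays where it is left; 0.5 to 1 N at its free end moves it.
- clip_edge (a point): Middle of the clip's free end, 38 mm from the clip's hinge line. It moves with the clip.
- dosing_cup: Bystander: loose clear plastic dosing cup, 64 mm across and 60 mm high, standing beside the tub on the tub's -y side. Origin: centre of its underside.
- softener: Bystander: loose small grey bottle, 56 mm across and 130 mm high, standing beside the tub on the tub's +y side. Origin: centre of its underside.
- scrub_brush: Bystander: loose wooden scrubbing brush, 130 mm long along its x, 50 mm wide, 38 mm high, lying bristles down on the counter behind the tub (its +x side), roughly along the tub's back. Origin: centre of its underside.

How it is judged:
By the outcome, as a careful person would: the job done as asked, in the order asked, and still so for the second after the job is handed in, with the robot touching nothing.
It also fails if it takes over 48 s, if anything falls off the work surface, if the arm or the gripper's body presses on something with over 40 N, if the wrist force passes 120 N, or if a joint passes its speed limit or range.

## Robot

A 6-joint arm with a two-finger parallel gripper is mounted at the origin on the work surface. World frame = base frame: x ahead of the robot, y to its left, z up, the work surface at z = 0. Lengths are in m, angles in rad, forces in N, time in s.
With the tool pointing down it reaches from about 0.225 to 0.875 m from the base axis. Payload 3.4 kg.
Tool frame: the origin (TCP) lies at the very end of the fingers, on their centre line; the grasp point (between the pads) lies 19 mm behind it (manip.tcp_to_grasp is the distance from the TCP to the grasp point, in m); z points along the fingers, y is the line along which they close (so a half turn about z gives the same grasp; the last joint's range is limited). The gripper opens to 85 mm and grips with 20 to 120 N. Pads are 22 mm wide; open, the fingers measure 114 mm over their backs; the gripper's body (76 mm by 85 mm) begins 54 mm behind the grasp point. The pads swing forward as they close: fully open they stand 13 mm farther back than shut.
Start: joints at [-1.465, 0.276, 1.505, -0, 1.361, -0.121], TCP at [0.129, -0.56, 0.231] pointing down, gripper open.
Joint ranges: [-2.89, 2.89], [-0.75, 2.08], [0.22, 2.7], [-1.18, 4.32], [0.11, 2.71], [-2.7, 2.7]. Speed limits (rad/s): [2.57, 2.57, 3.14, 3.14, 3.14, 3.14].

## Interface

Orientations are given as a unit quaternion [w, x, y, z].
In Python, from rig import status, get_image, job, manip gives the robot as it stands.
- The arm moves only by the tool apply_moves, never from a script. Its arguments are lists of equal length, an entry for each row: "xyz": the shift along the tool's x, y, z each as a share of 0.3 m, from -1 to 1, a list of three; "rot": the turn, a rotation vector about the tool's x, y, z each as a share of 60 degrees, from -1 to 1, a list of three; "hand": the opening, from -1 (shut) to 1 (fully open). A call has 1 to 8 rows; each row shifts and turns the commanded pose from where the row before left it, along the tool's axes as they then stand; what a row does not reach is not made up. A row lasts 1/8 s, in which the tool goes at most 62.5 mm and 10.7 degrees, less where a joint would pass 70% of its speed; a pose out of reach is approached as far as the arm can. A call with a number of a shift or a turn outside -1 to 1 is refused whole. A call with a gripper value outside its range is refused whole. The fingers move at their own pace and stop on an object; "force" is the grip in N (left out, the last holds). Time passes only in rows, so rows that do not move let the fingers close. It gives the time, the measured TCP pose, the force, the opening and the grip force at its end, in the units of the state.
- status.get_state(): the state, without advancing time (a new reading comes with each control period).
- get_image(name): name is "side" or "top" or "wrist"; returns a dict with "pixels" (420x560x3 uint8, red, green, blue), "fovy" (degrees; the focal length in pixels is half the picture's height over the tangent of half this angle, whatever the lens; pixels are square), "cx", "cy" (the principal point, pixels), "origin" and "orientation" of the camera in the world; the wrist camera has in their place "tool_from_camera" (4x4, takes a point from camera to tool coordinates, whose origin is the TCP and whose axes are the flange's). Camera axes: x right, y down, z forward; pixel columns grow to the right and rows downward; lengths in m; the calibration is good to about 2 mm. A picture is of the moment at which its call begins: read the wrist's pose just before it. There is no depth.
- job.sign_off(): hands the job in; it is judged then, once.
The state is a dict: "clock": time; "qpos": joint angles; "qd": joint speeds; "effort": joint torques, N m; "position": TCP position; "ee_rot": TCP orientation; "contact_force": force on the tool from outside, world axes, zero at the start; "moment": the same for the moment, N m; "width": finger opening in m; "gripper_force": force on a finger pad.
Only numpy, scipy, OpenCV 4.12 (cv2) and the standard library are available. Lean on these libraries where they do the work, as an engineer would, in place of code of your own. Each camera call takes 0.05 s, during which the arm holds its last target. There are 200 camera calls.

## Working session

There is one attempt and no reset: what is moved stays moved. The work goes in short steps, Python scripts to look and compute and a tool call to move; the robot and the scene stay as the last step left them, time stands still between calls to the robot, and variables do not carry over. Pictures are saved under pics/ and viewed, at most 10 in all, crops included, and the job is handed in when it is done.

Besides the shell and the picture viewer there is one more tool, called after "Request:" as name(argument=value, ...), one argument or row to a line, values as JSON. apply_moves: Moves the arm, as the interface text tells. Its arguments: {"type":"object","properties":{"xyz":{"type":"array","items":{"type":"array","items":{"type":"number","minimum":-1,"maximum":1}}},"rot":{"type":"array","items":{"type":"array","items":{"type":"number","minimum":-1,"maximum":1}}},"hand":{"type":"array","items":{"type":"number"}},"force":{"type":"number"}},"required":["xyz","rot","hand"]}

```bash
mkdir -p pics; cat > h.py <<'E'
import numpy as np, cv2
from scipy.spatial.transform import Rotation as R
from rig import status, get_image, job, manip
def rot(q): return R.from_quat([q[1],q[2],q[3],q[0]])
def cam(n):
    i=get_image(n); f=210/np.tan(np.radians(i["fovy"])/2)
    return i,f
def ray(i,f,u,v):
    Rm=i["orientation"]; Rm=rot(Rm).as_matrix() if np.size(Rm)==4 else np.array(Rm)
    return np.array(i["origin"]),Rm@np.array([(u-i["cx"])/f,(v-i["cy"])/f,1])
def at_z(i,f,u,v,z):
    o,d=ray(i,f,u,v); return o+d*(z-o[2])/d[2]
def proj(i,f,p):
    Rm=i["orientation"]; Rm=rot(Rm).as_matrix() if np.size(Rm)==4 else np.array(Rm)
    c=(np.asarray(p)-np.array(i["origin"]))@Rm
    return c[...,:2]/c[...,2:]*f+[i["cx"],i["cy"]]
E
python3 - <<'E'
from h import *
for n in("side","top"):
    i,f=cam(n); cv2.imwrite(f"pics/{n}0.png",cv2.cvtColor(i["pixels"],cv2.COLOR_RGB2BGR)); print(n,f,i["cx"],i["cy"],i["origin"],i["orientation"])
s=status.get_state(); print(s)
E
```

```text
side 430.41821485137507 275.9931362653095 221.95236425868404 [ 0.42733153 -0.44951492  0.69867445] [-0.35131691  0.92258356 -0.1497208   0.05476939]
top 454.3093525876261 283.22094689052176 209.41440872126103 [0.50489328 0.05748691 1.02037253] [ 0.03000321 -0.7028202   0.71016371 -0.02847938]
{'clock': 0.1, 'qpos': array([-1.46499843e+00,  2.76533758e-01,  1.50603283e+00,  1.15420797e-05,
        1.36071208e+00, -1.21005039e-01]), 'qd': array([-0.00173646,  0.00121469, -0.00422427, -0.00154574, -0.00144853,
       -0.00134619]), 'effort': array([ 1.65179656e-03, -4.17698872e+01, -2.46404725e+01, -1.80509278e-04,
        5.81931658e-03,  1.71625658e-05]), 'position': array([ 0.12924063, -0.5597872 ,  0.2305146 ]), 'ee_rot': array([-8.42940753e-04,  9.93576725e-01,  1.13157330e-01,  1.20527833e-05]), 'contact_force': array([ 0.70969484, -0.21139338, -0.42448974]), 'moment': array([-0.0394754 ,  0.00847419,  0.04453211]), 'gripper_force': 0.0, 'width': 0.08527252582134129}
```

View pics/side0.png

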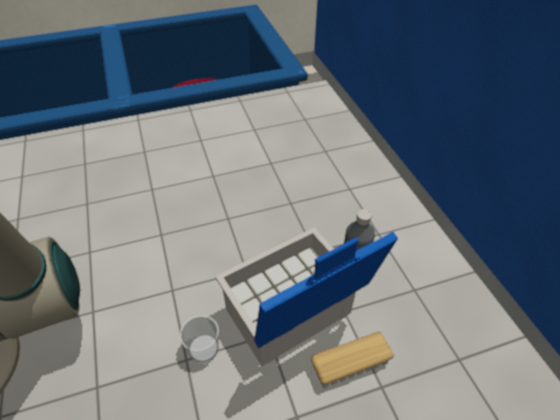

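View pics/top0.png

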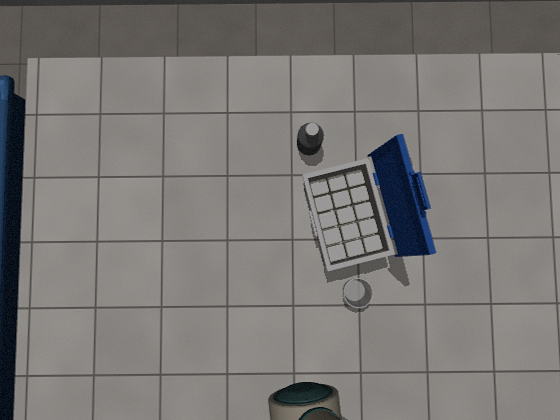

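```bash
cat >> h.py <<'E'
def T(p,q):
    c,s=np.cos(p[2]),np.sin(p[2]); q=np.atleast_2d(q)
    return np.c_[p[0]+c*q[:,0]-s*q[:,1],p[1]+s*q[:,0]+c*q[:,1],q[:,2]]
def lidp(a,r,n,y): # r along lid, n outward normal
    return [.074-r*np.cos(a)+n*np.sin(a),y,.104+r*np.sin(a)+n*np.cos(a)]
def clipp(a,c,r,y):
    h=lidp(a,.152,-.001,y); return [h[0]-r*np.cos(a-c),y,h[2]+r*np.sin(a-c)]
E
python3 - <<'E'
from h import *
from scipy.optimize import least_squares
it,f=cam("top"); is_,fs=cam("side")
def pts(p):
    a,c=p[3],p[4]
    P=[[-.07,.101,.104],[-.07,-.101,.104],[.07,.101,.104]]
    P+=[lidp(a,.148,.003,.106),lidp(a,.148,.003,-.106),clipp(a,c,.038,.031),clipp(a,c,.038,-.031)]
    S=[[-.07,.101,.104],[-.07,-.101,.104],lidp(a,.148,-.0,.106),lidp(a,.148,0,-.106),clipp(a,c,.038,.031),clipp(a,c,.038,-.031)]
    return T(p,P),T(p,S)
ob=np.array([[303,176],[328,271],[369,158],[402,135],[434,254],[420,170],[430,208]])
os_=np.array([[317,233],[219,279],[395,238],[260,300],[357,241],[316,264]])
def r(p):
    A,B=pts(p); return np.r_[(proj(it,f,A)-ob).ravel(),(proj(is_,fs,B)-os_).ravel()]
o=least_squares(r,[.5,-.1,-1.8,1.7,0.2],loss="soft_l1"); p=o.x; print(p); print(r(p).reshape(-1,2).round(1))
for n,u,v,z in(("cup",356,291,.06),("soft",312,130,.13)): print(n,at_z(it,f,u,v,z))
q=lambda v:T(p,v)[0].round(4)
a,c=p[3:5]
print("edge",q(lidp(a,.148,.005,0)),"clipend",q(clipp(a,c,.038,0)),"hinge",q([.074,0,.104]))
print(at_z(is_,fs,318,368,.03),at_z(is_,fs,390,345,.03))
np.save("p.npy",p)
E
```

```text
[ 0.57165371 -0.07511098 -1.34210676  1.71625259  0.01370242]
[[ 1.  -2.6]
 [ 0.3 -0.6]
 [ 1.6 -0.7]
 [-0.2 -1.1]
 [ 0.2 -0. ]
 [ 1.4  1.5]
 [ 1.5  0.6]
 [-2.  -4.7]
 [-3.8 -2.4]
 [-0.1 -3.1]
 [-0.6  6.8]
 [ 0.7 -0.9]
 [-0.1 -2.3]]
cup [ 0.41191549 -0.09113504  0.06      ]
soft [ 7.37108172e-01 -2.43507100e-05  1.30000000e-01]
edge [ 0.5944 -0.1729  0.2497] clipend [ 0.5943 -0.1725  0.2922] hinge [ 0.5884 -0.1472  0.104 ]
[ 0.57728001 -0.2015989   0.03      ] [ 0.70505672 -0.20294501  0.03      ]
```

Request:
apply_moves(
  xyz=[
    [0.17,-0.08,0],
    [0.17,-0.08,0],
    [0.17,-0.08,0],
    [0.17,-0.08,0],
    [0.17,-0.08,0],
    [0.17,-0.08,0],
    [0.17,-0.08,0],
    [0.17,-0.08,0],
  ],
  rot=[
    [0,0,0],
    [0,0,0],
    [0,0,0],
    [0,0,0],
    [0,0,0],
    [0,0,0],
    [0,0,0],
    [0,0,0],
  ],
  hand=[-1,-1,-1,-1,-1,-1,-1,-1],
)

```text
clock: 1.2
position: [0.4849, -0.2802, 0.2312]
ee_rot: [0.0, 0.994, 0.113, -0.0]
contact_force: [0.4, 0.8, 0.3]
width: 0.0002
gripper_force: 0.0
```

```bash
cat >> h.py <<'E'
def st():
    p=np.load("p.npy"); s=status.get_state(); d=np.array(s["position"])-[p[0],p[1],0]
    c,sn=np.cos(p[2]),np.sin(p[2]); M=np.array([[c,sn,0],[-sn,c,0],[0,0,1]])
    print("t",round(s["clock"],2),"tub-frame TCP",(M@d).round(4),"F",(M@s["contact_force"]).round(2),"w",round(s["width"],4),"toolaxes\n",(M@rot(s["ee_rot"]).as_matrix()).round(3)); return M@d
def snap(n,out):
    i,f=cam(n); cv2.imwrite(f"pics/{out}.png",cv2.cvtColor(i["pixels"],cv2.COLOR_RGB2BGR)); return i,f
E
python3 -c "
from h import *
st()"
```

```text
t 1.2 tub-frame TCP [ 0.1801 -0.1309  0.2312] F [-0.68  0.54  0.26] w 0.0002 toolaxes
 [[ 0.002  1.     0.   ]
 [ 1.    -0.002 -0.   ]
 [-0.     0.    -1.   ]]
```

```bash
python3 - <<'E'
from h import *
c=np.array([.130,-.08,.231])
for a in (1.6,1.45,1.3,1.15,1.0,.85,.7,.55,.4,.3,.2,.12,.05,0):
    t=np.array(lidp(a,.128,.005,-.08))+[.0145,0,0]
    d=t-c; print(a,t.round(3),"tool y,z shares",round(d[0]/.3,3),round(-d[2]/.3,3)); c=t
E
```

```text
1.6 [ 0.097 -0.08   0.232] tool y,z shares -0.109 -0.003
1.45 [ 0.078 -0.08   0.232] tool y,z shares -0.064 0.0
1.3 [ 0.059 -0.08   0.229] tool y,z shares -0.063 0.01
1.15 [ 0.041 -0.08   0.223] tool y,z shares -0.061 0.019
1.0 [ 0.024 -0.08   0.214] tool y,z shares -0.057 0.028
0.85 [ 0.008 -0.08   0.203] tool y,z shares -0.053 0.036
0.7 [-0.006 -0.08   0.19 ] tool y,z shares -0.047 0.044
0.55 [-0.018 -0.08   0.175] tool y,z shares -0.039 0.05
0.4 [-0.027 -0.08   0.158] tool y,z shares -0.031 0.056
0.3 [-0.032 -0.08   0.147] tool y,z shares -0.016 0.039
0.2 [-0.036 -0.08   0.134] tool y,z shares -0.012 0.041
0.12 [-0.038 -0.08   0.124] tool y,z shares -0.007 0.033
0.05 [-0.039 -0.08   0.115] tool y,z shares -0.004 0.03
0 [-0.04  -0.08   0.109] tool y,z shares -0.001 0.021
```

Request:
apply_moves(
  xyz=[
    [0.085,-0.085,0],
    [0.085,-0.082,0],
    [0,0,0],
  ],
  rot=[
    [0,0,0],
    [0,0,0],
    [0,0,0],
  ],
  hand=[-1,-1,-1],
)

```text
clock: 1.58
position: [0.523, -0.2191, 0.231]
ee_rot: [-0.0, 0.993, 0.115, -0.0]
contact_force: [-0.2, 0.6, 0.6]
width: -0.0
gripper_force: 0.0
```

Request:
apply_moves(
  xyz=[
    [0,-0.055,0],
    [0,-0.055,0],
    [0,-0.04,0],
    [0,-0.03,0],
    [0,-0.03,0.005],
    [0,-0.03,0.005],
    [0,-0.03,0.009],
    [0,-0.03,0.01],
  ],
  rot=[
    [0,0,0],
    [0,0,0],
    [0,0,0],
    [0,0,0],
    [0,0,0],
    [0,0,0],
    [0,0,0],
    [0,0,0],
  ],
  hand=[-1,-1,-1,-1,-1,-1,-1,-1],
)

```text
clock: 2.58
position: [0.5018, -0.1329, 0.2223]
ee_rot: [-0.0, 0.994, 0.113, -0.0]
contact_force: [0.6, -0.3, -0.1]
width: -0.0001
gripper_force: 0.3
```

```bash
python3 -c "
from h import *
st(); snap('side','side1')"
```

```text
t 2.58 tub-frame TCP [ 0.0405 -0.0812  0.2223] F [ 0.38  0.5  -0.09] w -0.0001 toolaxes
 [[ 0.002  1.    -0.   ]
 [ 1.    -0.002 -0.   ]
 [-0.    -0.    -1.   ]]
```

View pics/side1.png

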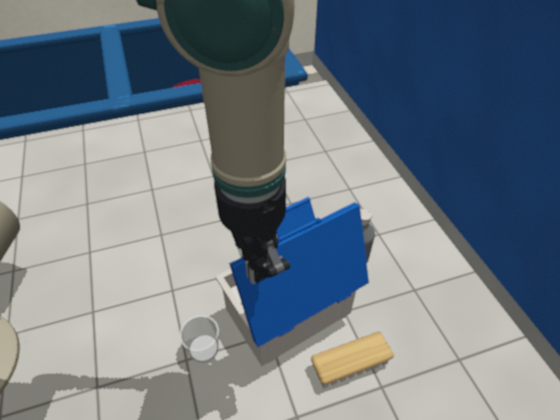

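Fingertips at about (270,265) are pushing the lid over. The lid leans forward, the clip (300,215) stays in the lid's plane and the tub has not moved.

Request:
apply_moves(
  xyz=[
    [0,-0.029,0.014],
    [0,-0.028,0.014],
    [0,-0.027,0.018],
    [0,-0.026,0.018],
    [0,-0.024,0.022],
    [0,-0.023,0.022],
    [0,-0.02,0.025],
    [0,-0.019,0.025],
  ],
  rot=[
    [0,0,0],
    [0,0,0],
    [0,0,0],
    [0,0,0],
    [0,0,0],
    [0,0,0],
    [0,0,0],
    [0,0,0],
  ],
  hand=[-1,-1,-1,-1,-1,-1,-1,-1],
)

```text
clock: 3.62
position: [0.4885, -0.0758, 0.1746]
ee_rot: [0.0, 0.994, 0.113, -0.0]
contact_force: [0.3, 0.2, 0.2]
width: -0.0002
gripper_force: 0.2
```

Request:
apply_moves(
  xyz=[
    [0,-0.016,0.028],
    [0,-0.015,0.028],
    [0,-0.016,0.039],
    [0,-0.012,0.041],
    [0,-0.004,0.018],
    [0,-0.003,0.015],
    [0,-0.002,0.015],
    [0,-0.002,0.012],
  ],
  rot=[
    [0,0,0],
    [0,0,0],
    [0,0,0],
    [0,0,0],
    [0,0,0],
    [0,0,0],
    [0,0,0],
    [0,0,0],
  ],
  hand=[-1,-1,-1,-1,-1,-1,-1,-1],
)

```text
clock: 4.62
position: [0.4841, -0.0559, 0.1163]
ee_rot: [0.0, 0.994, 0.113, 0.0]
contact_force: [0.6, 0.0, -0.2]
width: 0.0
gripper_force: 0.1
```

```bash
python3 -c "
from h import *
st()"
```

```text
t 4.62 tub-frame TCP [-0.0386 -0.0809  0.1163] F [ 0.1   0.64 -0.18] w 0.0 toolaxes
 [[ 0.002  1.     0.   ]
 [ 1.    -0.002  0.   ]
 [ 0.     0.    -1.   ]]
```

Request:
apply_moves(
  xyz=[
    [0,0,0.01],
    [0,0,0.008],
    [0,0,0.006],
    [0,0,0],
  ],
  rot=[
    [0,0,0],
    [0,0,0],
    [0,0,0],
    [0,0,0],
  ],
  hand=[-1,-1,-1,-1],
)

```text
clock: 5.12
position: [0.4839, -0.0558, 0.1091]
ee_rot: [0.0, 0.994, 0.113, -0.0]
contact_force: [0.3, -0.2, -0.1]
width: -0.0004
gripper_force: 0.0
```

Request:
apply_moves(
  xyz=[
    [0,0,0.004],
    [0,0,0.003],
    [0,0,0],
  ],
  rot=[
    [0,0,0],
    [0,0,0],
    [0,0,0],
  ],
  hand=[-1,-1,-1],
)

```text
clock: 5.5
position: [0.4841, -0.0558, 0.1088]
ee_rot: [0.0, 0.994, 0.113, 0.0]
contact_force: [-3.0, 0.7, 11.6]
width: 0.0
gripper_force: 5.9
```

```bash
python3 -c "
from h import *
st()"
```

```text
t 5.5 tub-frame TCP [-0.0387 -0.0809  0.1088] F [-1.37 -2.75 11.58] w 0.0 toolaxes
 [[ 0.002  1.     0.001]
 [ 1.    -0.002  0.001]
 [ 0.001  0.001 -1.   ]]
```

Request:
apply_moves(
  xyz=[
    [0,0,-0.06],
    [0,0,-0.15],
    [0,-0.15,0],
    [0,-0.18,0],
    [0.1,-0.18,0],
    [0.17,-0.11,0.0],
    [0,0,0],
  ],
  rot=[
    [0,0,0],
    [0,0,0],
    [0,0,0],
    [0,0,0],
    [0,0,0],
    [0,0,0],
    [0,0,0],
  ],
  hand=[-1,-1,-1,-1,-1,-1,-1],
)

```text
clock: 6.38
position: [0.5238, 0.1467, 0.1699]
ee_rot: [-0.0, 0.993, 0.115, 0.001]
contact_force: [-0.2, -0.9, -0.2]
width: -0.0
gripper_force: 0.0
```

```bash
python3 -c "
from h import *
st(); 
a=snap('side','s2')[0]['pixels'];b=snap('top','t2')[0]['pixels']
im=np.hstack([a[150:410,160:460],b[100:360,250:550]]); cv2.imwrite('pics/m2.png',cv2.cvtColor(cv2.resize(im,(800,347)),cv2.COLOR_RGB2BGR))"
```

```text
t 6.38 tub-frame TCP [-0.2269  0.0037  0.1699] F [ 0.82 -0.41 -0.19] w -0.0 toolaxes
 [[-0.002  1.    -0.   ]
 [ 1.     0.002  0.003]
 [ 0.003 -0.    -1.   ]]
```

View pics/m2.png

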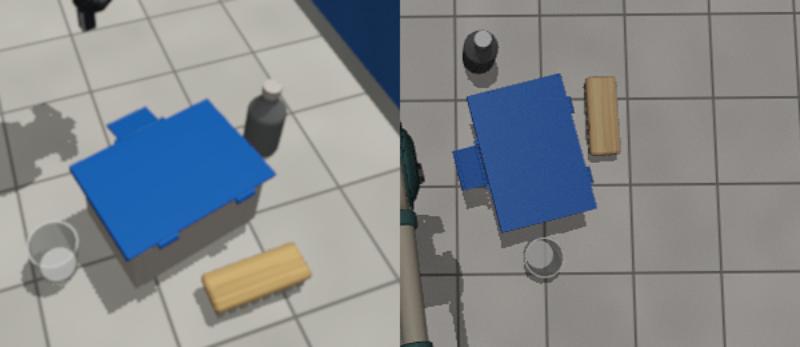

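The lid is shut, with the clip (470,168 in the right panel) standing out flat. The bystanders have not moved. I'll refit the tub pose.

```bash
python3 - <<'E'
from h import *
from scipy.optimize import least_squares
it,f=cam("top")
m=np.array([[467,97],[503,232],[561,74],[597,209],[453,151],[460,190]])
ob=np.c_[250+(m[:,0]-400)*.75,100+m[:,1]*260/347]-.0
P=[[-.074,.106,.109],[-.074,-.106,.109],[.074,.106,.109],[.074,-.106,.109],[-.116,.031,.105],[-.116,-.031,.105]]
p0=np.load("p.npy")
r=lambda p:(proj(it,f,T(p,P))-ob).ravel()
o=least_squares(r,p0[:3]); print(p0,o.x,r(o.x).reshape(-1,2).round(1))
p0[:3]=o.x; p0[3:]=0; np.save("p.npy",p0)
c0=st()
c=np.array([-.1245,0,.125])
for c_ in (0,.2,.4,.6,.8,1,1.2,1.4,1.57):
    n=np.array([-np.sin(c_),0,np.cos(c_)]); t=np.array([-.078,0,.103])+.032*np.array([-np.cos(c_),0,-np.sin(c_)])+.003*n-[.0145,0,0]
    d=t-c; print(c_,t.round(4),"y,z",round(d[0]/.3,3),round(-d[2]/.3,3)); c=t
E
```

```text
[ 0.57165371 -0.07511098 -1.34210676  1.71625259  0.01370242] [ 0.56978706 -0.07258248 -1.33921442] [[ 0.  -0.6]
 [-1.1  0.7]
 [ 0.2 -0.6]
 [ 0.3  0. ]
 [-0.7 -0.1]
 [ 1.4  0.5]]
t 6.53 tub-frame TCP [-0.2215  0.0012  0.1696] F [0.43 0.83 0.61] w -0.0 toolaxes
 [[ 0.005  1.     0.   ]
 [ 1.    -0.005 -0.002]
 [-0.002  0.    -1.   ]]
0 [-0.1245  0.      0.106 ] y,z 0.0 0.063
0.2 [-0.1245  0.      0.0996] y,z 0.0 0.021
0.4 [-0.1231  0.      0.0933] y,z 0.004 0.021
0.6 [-0.1206  0.      0.0874] y,z 0.008 0.02
0.8 [-0.1169  0.      0.0821] y,z 0.012 0.018
1 [-0.1123  0.      0.0777] y,z 0.015 0.015
1.2 [-0.1069  0.      0.0743] y,z 0.018 0.011
1.4 [-0.1009  0.      0.072 ] y,z 0.02 0.008
1.57 [-0.0955  0.      0.071 ] y,z 0.018 0.003
```

Request:
apply_moves(
  xyz=[
    [0,0.16,0],
    [0,0.163,0.05],
    [0,0,0.1],
    [0,0,0.04],
    [0,0,0.02],
    [0,0,0.011],
    [0,0,0.01],
    [0,0,0],
  ],
  rot=[
    [0,0,0],
    [0,0,0],
    [0,0,0],
    [0,0,0],
    [0,0,0],
    [0,0,0],
    [0,0,0],
    [0,0,0],
  ],
  hand=[-1,-1,-1,-1,-1,-1,-1,-1],
)

```text
clock: 7.52
position: [0.5429, 0.0496, 0.1011]
ee_rot: [0.0, 0.994, 0.113, 0.0]
contact_force: [0.3, -0.1, 1.0]
width: -0.0002
gripper_force: 0.0
```

```bash
python3 -c "
from h import *
st()"
```

```text
t 7.53 tub-frame TCP [-0.1251  0.0019  0.1011] F [0.13 0.31 0.96] w -0.0002 toolaxes
 [[ 0.004  1.     0.   ]
 [ 1.    -0.004  0.   ]
 [ 0.     0.    -1.   ]]
```

Contact made; follow the clip's arc.

Request:
apply_moves(
  xyz=[
    [0,0.002,0.013],
    [0,0.003,0.013],
    [0,0.004,0.01],
    [0,0.004,0.01],
    [0,0.006,0.009],
    [0,0.006,0.009],
    [0,0.008,0.007],
    [0,0.007,0.007],
  ],
  rot=[
    [0,0,0],
    [0,0,0],
    [0,0,0],
    [0,0,0],
    [0,0,0],
    [0,0,0],
    [0,0,0],
    [0,0,0],
  ],
  hand=[-1,-1,-1,-1,-1,-1,-1,-1],
)

```text
clock: 8.52
position: [0.5454, 0.0376, 0.0771]
ee_rot: [-0.0, 0.994, 0.113, -0.0]
contact_force: [-1.6, 1.2, -0.6]
width: -0.0002
gripper_force: 0.4
```

```bash
python3 -c "
from h import *
st()
a=snap('side','s3')[0]['pixels'];b=snap('top','t3')[0]['pixels']
im=np.hstack([a[120:380,160:460],b[100:360,250:550]]); cv2.imwrite('pics/m3.png',cv2.cvtColor(cv2.resize(im,(800,347)),cv2.COLOR_RGB2BGR))"
```

```text
t 8.53 tub-frame TCP [-0.1129  0.0015  0.0771] F [-1.56 -1.27 -0.63] w -0.0002 toolaxes
 [[ 0.005  1.    -0.   ]
 [ 1.    -0.005 -0.   ]
 [-0.    -0.    -1.   ]]
```

View pics/m3.png

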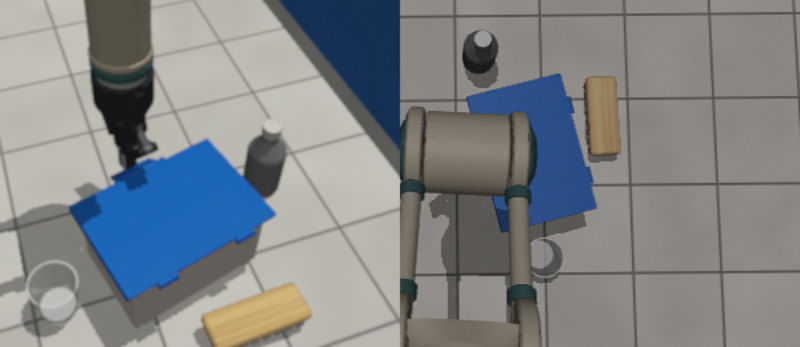

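The clip, at (130,175) in the left panel, is folding down, and the tub and bystanders have not moved. I'll continue gently.

Request:
apply_moves(
  xyz=[
    [0,0.007,0.006],
    [0,0.008,0.005],
    [0,0.008,0.004],
    [0,0.008,0.004],
    [0,0.008,0.003],
    [0,0,0],
  ],
  rot=[
    [0,0,0],
    [0,0,0],
    [0,0,0],
    [0,0,0],
    [0,0,0],
    [0,0,0],
  ],
  hand=[-1,-1,-1,-1,-1,-1],
)

```text
clock: 9.38
position: [0.5483, 0.0258, 0.0707]
ee_rot: [0.0, 0.994, 0.113, 0.0]
contact_force: [0.7, -0.8, 0.3]
width: 0.0001
gripper_force: 0.0
```

```bash
python3 -c "
from h import *
st()"
```

```text
t 9.38 tub-frame TCP [-0.1007  0.0016  0.0707] F [0.99 0.51 0.33] w 0.0001 toolaxes
 [[ 0.005  1.     0.   ]
 [ 1.    -0.005  0.   ]
 [ 0.     0.    -1.   ]]
```

Request:
apply_moves(
  xyz=[
    [0,0.004,0],
    [0,0.004,0],
    [0,0.003,0],
    [0,0.002,0],
    [0,0,0],
  ],
  rot=[
    [0,0,0],
    [0,0,0],
    [0,0,0],
    [0,0,0],
    [0,0,0],
  ],
  hand=[-1,-1,-1,-1,-1],
)

```text
clock: 10.0
position: [0.549, 0.0223, 0.0708]
ee_rot: [0.0, 0.994, 0.113, -0.0]
contact_force: [-0.7, -0.1, -1.0]
width: 0.0001
gripper_force: 0.3
```

```bash
python3 -c "
from h import *
st();st();st()"
```

```text
t 10.0 tub-frame TCP [-0.0971  0.0016  0.0708] F [-0.05 -0.72 -0.95] w 0.0001 toolaxes
 [[ 0.005  1.     0.   ]
 [ 1.    -0.005 -0.   ]
 [-0.     0.    -1.   ]]
t 10.0 tub-frame TCP [-0.0971  0.0016  0.0708] F [-0.05 -0.72 -0.95] w 0.0001 toolaxes
 [[ 0.005  1.     0.   ]
 [ 1.    -0.005 -0.   ]
 [-0.     0.    -1.   ]]
t 10.0 tub-frame TCP [-0.0971  0.0016  0.0708] F [-0.05 -0.72 -0.95] w 0.0001 toolaxes
 [[ 0.005  1.     0.   ]
 [ 1.    -0.005 -0.   ]
 [-0.     0.    -1.   ]]
```

Request:
apply_moves(
  xyz=[
    [0,0.003,0],
    [0,0.002,0],
    [0,0,0],
  ],
  rot=[
    [0,0,0],
    [0,0,0],
    [0,0,0],
  ],
  hand=[-1,-1,-1],
)

```text
clock: 10.38
position: [0.5494, 0.0208, 0.0708]
ee_rot: [0.0, 0.994, 0.113, 0.0]
contact_force: [-0.1, 0.4, -0.6]
width: 0.0001
gripper_force: 0.3
```

Request:
apply_moves(
  xyz=[
    [0,0.002,0],
    [0,0.001,0],
    [0,0,0],
  ],
  rot=[
    [0,0,0],
    [0,0,0],
    [0,0,0],
  ],
  hand=[-1,-1,-1],
)

```text
clock: 10.75
position: [0.5496, 0.02, 0.0708]
ee_rot: [0.0, 0.994, 0.113, -0.0]
contact_force: [-0.7, 0.5, -0.0]
width: 0.0001
gripper_force: 0.3
```

Request:
apply_moves(
  xyz=[
    [0,0,0],
  ],
  rot=[
    [0,0,0],
  ],
  hand=[-1],
)

```text
clock: 10.88
position: [0.5496, 0.02, 0.0708]
ee_rot: [0.0, 0.994, 0.113, -0.0]
contact_force: [-0.5, -0.2, -0.2]
width: 0.0
gripper_force: 0.3
```

Request:
apply_moves(
  xyz=[
    [0,0.002,0],
    [0,0.001,0],
    [0,0,0],
  ],
  rot=[
    [0,0,0],
    [0,0,0],
    [0,0,0],
  ],
  hand=[-1,-1,-1],
)

```text
clock: 11.25
position: [0.5496, 0.0195, 0.0707]
ee_rot: [-0.0, 0.994, 0.113, -0.0]
contact_force: [-0.2, 3.1, -0.6]
width: -0.0004
gripper_force: 1.3
```

Request:
apply_moves(
  xyz=[
    [0,0.002,0],
    [0,0.001,0],
    [0,0,0],
  ],
  rot=[
    [0,0,0],
    [0,0,0],
    [0,0,0],
  ],
  hand=[-1,-1,-1],
)

```text
clock: 11.62
position: [0.5497, 0.0186, 0.0707]
ee_rot: [-0.0, 0.994, 0.113, -0.0]
contact_force: [-0.4, 4.5, -0.1]
width: 0.0003
gripper_force: 2.4
```

```bash
python3 -c "
from h import *
st()
i=snap('side','s4')[0]['pixels'];w=snap('wrist','w4')[0]['pixels']
im=np.hstack([cv2.resize(i[190:310,220:340],(400,400),interpolation=2),cv2.resize(w,(400,300))[:, :] if 0 else cv2.copyMakeBorder(cv2.resize(w,(400,300)),0,100,0,0,0)]); cv2.imwrite('pics/m4.png',cv2.cvtColor(im,cv2.COLOR_RGB2BGR))"
```

```text
t 11.62 tub-frame TCP [-0.0934  0.0014  0.0707] F [-4.51  0.66 -0.07] w 0.0003 toolaxes
 [[ 0.005  1.    -0.001]
 [ 1.    -0.005 -0.   ]
 [-0.    -0.001 -1.   ]]
```

View pics/m4.png

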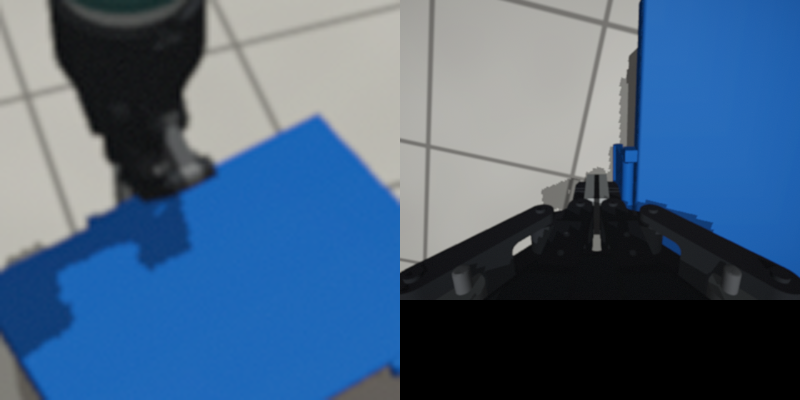

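Request:
apply_moves(
  xyz=[
    [0,-0.02,0],
    [0,-0.13,0],
    [0,-0.18,-0.05],
    [0,-0.15,-0.15],
    [0,0,-0.1],
    [0,0,0],
    [0,0,0],
    [0,0,0],
  ],
  rot=[
    [0,0,0],
    [0,0,0],
    [0,0,0],
    [0,0,0],
    [-0.16,0,0],
    [-0.16,0,0],
    [-0.16,0,0],
    [-0.16,0,0],
  ],
  hand=[-1,-1,-1,-1,-1,-1,-1,-1],
)

```text
clock: 12.72
position: [0.5192, 0.1584, 0.1615]
ee_rot: [0.329, 0.937, 0.107, 0.04]
contact_force: [-0.3, 0.1, 0.2]
width: 0.0
gripper_force: 0.0
```

```bash
python3 -c "
from h import *
st()
i=snap('top','s5')[0]['pixels'];w=snap('wrist','w5')[0]['pixels']
im=np.hstack([cv2.resize(i[100:310,250:460],(400,400),interpolation=2),cv2.copyMakeBorder(cv2.resize(w,(400,300)),0,100,0,0,0)]); cv2.imwrite('pics/m5.png',cv2.cvtColor(im,cv2.COLOR_RGB2BGR))"
```

```text
t 12.72 tub-frame TCP [-0.2364  0.0038  0.1615] F [-0.15 -0.28  0.23] w 0.0 toolaxes
 [[ 0.003  0.78   0.626]
 [ 1.    -0.006  0.002]
 [ 0.005  0.626 -0.78 ]]
```

View pics/m5.png

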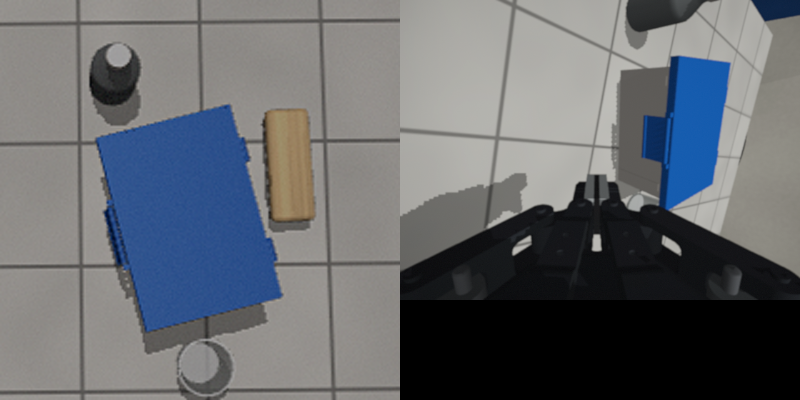

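```bash
python3 - <<'E'
from h import *
from scipy.optimize import least_squares
it,f=cam("top"); m=np.array([[97,138],[147,331],[230,105],[282,296]])
ob=m*.525+[250,100]
P=[[-.074,.106,.109],[-.074,-.106,.109],[.074,.106,.109],[.074,-.106,.109]]
p=np.load("p.npy"); r=lambda q:(proj(it,f,T(q,P))-ob).ravel()
q=least_squares(r,p[:3]).x; print(p[:3],q)
# lid masks before/after press
g=lambda n:(lambda h:cv2.inRange(h,(100,120,60),(130,255,255)))(cv2.cvtColor(cv2.imread(f"pics/{n}.png")[100:310,300:460],cv2.COLOR_BGR2HSV))
for n in("t2","s5"):
    k=g(n); y,x=np.nonzero(k); h=k[:, :][:]; back=[np.nonzero(k[v])[0].max() for v in range(70,130)]; print(n,np.mean(back).round(2))
s=status.get_state(); w=get_image("wrist"); fw=210/np.tan(np.radians(w["fovy"])/2)
Tc=np.array(w["tool_from_camera"]); Rw=rot(s["ee_rot"]).as_matrix()
def pw(X):
    c=((np.atleast_2d(X)-s["position"])@Rw-Tc[:3,3])@Tc[:3,:3]; return c[:,:2]/c[:,2:]*fw+[w["cx"],w["cy"]]
print("lid front corners, clip hinge",pw(T(q,[[-.074,.106,.109],[-.074,-.106,.109],clipp(0,0,0,.031),clipp(0,0,0,-.031)])).round(0))
im=cv2.cvtColor(w["pixels"],cv2.COLOR_RGB2BGR)
for c in (1.2,1.4,1.57):
    e=[]
    for y in(.031,-.031):
        X=clipp(0,c,.038,y); X=np.array(X)+.0035*np.array([-np.sin(c),0,np.cos(c)]); e.append(X)
    print(c,pw(T(q,e)).round(0))
cv2.imwrite("pics/z.png",cv2.resize(im[60:310,280:480],(640,800))[:600])
cv2.imwrite("pics/z.png",cv2.resize(im[70:300,280:480],(520,598),interpolation=2))
E
```

```text
[ 0.56978706 -0.07258248 -1.33921442] [ 0.57047013 -0.07339636 -1.33325359]
t2 81.92
s5 82.47
lid front corners, clip hinge [[393.  75.]
 [372. 297.]
 [376. 164.]
 [371. 227.]]
1.2 [[335. 161.]
 [332. 222.]]
1.4 [[338. 160.]
 [335. 220.]]
1.57 [[341. 160.]
 [338. 219.]]
```

View pics/z.png

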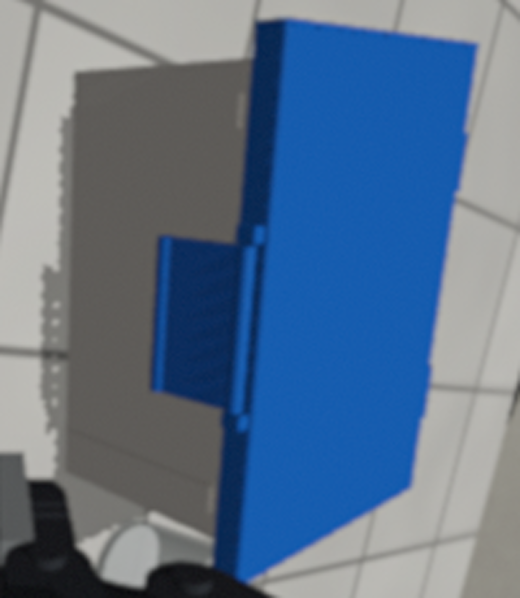

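The clip's end, at (340,161) to (338,220) in the wrist picture, matches the model at 1.57 rad. The lid is shut, and the tub shifted by no more than about 1 mm.

```bash
python3 -c "
from rig import job
print(job.sign_off())"
```

```text
the job is handed in; nothing more can be done
None
```

I pressed the lid fully shut with the clip still standing out, then folded the clip flat against the tub's front. In the last pictures the tub had shifted about 1 mm at most and the cup, bottle and brush looked undisturbed; the hand is clear and the job is handed in at about 13 s.

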